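# Third hand at the bioprinter: lock the carriage, hold the plate holder in its corner

### The job

Slide the bioprinter carriage's red transport lock fully home so that the carriage cannot run, then push the loose plate holder flush into the corner of the carriage's two blue stops and keep pressing it against the blue fence on the portal side with a steady force of about 10 N, without ramming it, while the technician does up its screws. Leave the carriage parked and the other things on the bench undisturbed. Finish while still holding: stay there pressing, do not let go.

Things in the scene. Friction and masses are not known exactly. Their poses are not given: they have to be found in the camera images.
- printer: Bioprinter fixed to the bench: black base 340 x 680 mm, 18 mm thick, and at its +y end a 418 mm high portal with two print heads (posts at x -130 and +130 mm, y 370 to 430 mm). Origin: on the bench top (z = 0) under the centre of the parked carriage; x points away from the robot, y along the carriage's travel towards the portal, z up.
- deck (a point): Centre of the top of the carriage's aluminium deck, 190 mm (x) by 250 mm (y), 62 mm above the bench; axes as the printer's. Moves with the carriage. Two dark steel lugs stand 18 mm out of its robot-side (-x) edge, at y -72 and -48 mm, their tops 2 mm below the deck: the lock's bolt goes between them.
- carriage (a joint): Travel of the carriage towards the portal (the printer's +y), 0 (parked, at its end stop, as it starts) to 0.25 m. Unlocked it runs away under a push of about 3 N; with the lock home it is held, with 1 to 2 mm of play.
- lock (a joint): Travel of the transport lock, 0 (fully open) to 0.022 m (fully home, end stop): it slides along the printer's +x, away from the robot, and moves the bolt between the carriage's lugs. Rubbing takes about 2.5 N; it stays where it is left. It starts 0 to 5 mm from fully open.
- lock_grip (a point): Point in the red upright grip of the lock: middle of its plan, 12 mm under its top. The grip is 20 mm (printer's x) by 16 mm (y), from 56 to 90 mm above the bench, on the robot's side of the carriage, over an aluminium guide that is 55 mm high and reaches 18 mm to either side in y. Can be pinched from above across its 16 mm. The point moves with the lock.
- holder: Loose aluminium plate holder, 100 mm (its x) by 140 mm (its y), 12 mm thick, about 0.3 kg, with four blue nests (6 mm high) and at its corners four brass screws (13 mm across, 12 mm high) on top. It lies flat on the deck, askew by up to 0.28 rad, 18 to 50 mm short of its seated place both ways; it slides under 1 to 2 N. Origin: centre of its underside; its y points roughly along the printer's y.
- fence: The blue fence across the portal-side end of the carriage, 150 mm long (x), 14 mm thick, 18 mm high above the deck. The holder's 100 mm end goes flush against its face that looks to the printer's -y. Origin: the middle of the foot of that face; axes as the printer's.
- fence_face (a point): Foot of the fence's face, at deck height, where the middle of the seated holder's end lies; axes as the printer's. The seated holder's origin lies 70 mm from here in -y.
- side_stop: The blue side stop along the far side of the carriage, 170 mm long (y), 14 mm thick, 18 mm high above the deck. The holder's 140 mm side goes against its face that looks to the printer's -x, towards the robot. Origin: the middle of the foot of that face; axes as the printer's.
- stop_face (a point): Foot of the side stop's face, on deck height, where the middle of the seated holder's side lies; axes as the printer's. The seated holder's origin lies 50 mm from here in -x.
- tube_rack: Bystander, leave alone: green plastic tube rack 95 x 190 x 45 mm with capped tubes standing up to 68 mm high; origin: centre of its underside.
- media_bottle: Bystander, leave alone: clear round bottle with orange cap, 56 mm across, 115 mm high; origin: centre of its underside.
- amber_bottle: Bystander, leave alone: amber round bottle with black cap, 44 mm across, 85 mm high; origin: centre of its underside.
- dishes: Bystander, leave alone: stack of three clear lidded dishes, 90 mm across, 43 mm high; origin: centre of its underside.
Mind the look-alikes: they are no part of the job. What is meant by the holder is not brown, and is the smaller of those in its own colour.

How it is judged:
By the outcome, as a careful person would: the job done as asked, in the order asked, and still so for the second after the job is handed in, while the arm keeps its last pose, push and grip.
It also fails if it takes over 64 s, if anything falls off the work surface, if the arm or the gripper's body presses on something with over 40 N, if the wrist force passes 120 N, or if a joint passes its speed limit or range.

### The arm

A 6-joint arm with a two-finger parallel gripper is mounted at the origin on the work surface. World frame = base frame: x ahead of the robot, y to its left, z up, the work surface at z = 0. Lengths are in m, angles in rad, forces in N, time in s.
With the tool pointing down it reaches from about 0.375 to 0.975 m from the base axis. Payload 3.8 kg.
Tool frame: the origin (TCP) lies midway between the tips of the shut fingers; the grasp point (between the pads) lies 19 mm behind it; z points along the fingers, y is the line along which they close (so a half turn about z gives the same grasp; the last joint's range is limited). The gripper opens to 88 mm and grips with 3 to 60 N. Pads are 18 mm wide; open, the fingers measure 123 mm over their backs; the gripper's body (75 mm by 187 mm) begins 45 mm behind the grasp point.
Start: joints at [1.288, 0.264, 1.604, -0, 1.274, -0.037], TCP at [0.164, 0.655, 0.239] pointing down, gripper open.
Joint ranges: [-2.63, 2.63], [-0.94, 2.18], [0.31, 2.57], [-1.31, 4.45], [0, 2.66], [-2.55, 2.55]. Speed limits (rad/s): [2.57, 2.57, 3.14, 3.14, 3.14, 3.14].

### API

Orientations are given as a rotation vector (axis times angle).
In Python, from cell import manip, inverse_kinematics, cams, order gives the robot as it stands. Calls block until the motion is done:
- manip.move_pose(position, orientation): joint-space move of the TCP to a pose.
- manip.move_linear(position, rate=0.15, rot=None): straight line of the TCP; rot=None keeps the orientation; rate is the mean speed in m/s.
- manip.set_joints(angles): joint-space move.
- manip.set_gripper(opening, force=None): finger opening in m; force is the grip in N (None keeps the last); returns when the fingers have stopped.
- manip.dwell(seconds).
- inverse_kinematics(position, orientation): joint angles nearest the present ones, or None.
- manip.state(): the state.
- cams.capture(name): name is "scene" or "side" or "wrist"; returns a dict with "image" (384x512x3 uint8, blue, green, red), "z_map" (384x512 float32, m along the optical axis (not along the pixel's ray), 0 where there is no reading), "intrinsics" (3x3 intrinsics, pixels), "k1" (the pictures are not rectified: a ray, as slopes to the right and down, at radius r is drawn at 1 + k1 r^2 times it, then the intrinsics apply), "position" and "orientation" of the camera in the world; the wrist camera has in their place "T_tool_cam" (4x4, takes a point from camera to tool coordinates, whose origin is the TCP and whose axes are the flange's). Camera axes: x right, y down, z forward; pixel columns grow to the right and rows downward; lengths in m; the calibration is good to about 2 mm. A picture is of the moment at which its call begins: read the wrist's pose just before it.
A pose or a line that the arm cannot do raises manip.IKError and nothing moves.
- order.close_job(): hands the job in; it is judged then, once.
The state is a dict: "clock": time; "joint_pos": joint angles; "joint_velocities": joint speeds; "tau": joint torques, N m; "tool_pos": TCP position; "tcp_rot": TCP orientation; "contact_force": force on the tool from outside, world axes, zero at the start; "moment": the same for the moment, N m; "gripper_width": finger opening in m; "grasp_force": force on a finger pad.
Only numpy, scipy, OpenCV 4.12 (cv2) and the standard library are available. Lean on these libraries where they do the work, as an engineer would, in place of code of your own. Each camera call takes 0.05 s, during which the arm holds its last target. There are 200 camera calls.

## Working session

There is one attempt and no reset: what is moved stays moved. The work goes in short steps, each a Python script; the robot and the scene stay as the last script left them, time stands still between calls to the robot, and variables do not carry over. Pictures are saved under pics/ and viewed, at most 10 in all, crops included, and the job is handed in when it is done.

```bash
ls; mkdir -p pics; cat > h.py <<'E'
import numpy as np, cv2
from scipy.spatial.transform import Rotation as R
from cell import manip, inverse_kinematics, cams, order
def cap(name):
    s=manip.state(); c=cams.capture(name)
    if name=='wrist':
        T=np.eye(4);T[:3,:3]=R.from_rotvec(s['tcp_rot']).as_matrix();T[:3,3]=s['tool_pos'];T=T@np.array(c['T_tool_cam'])
    else:
        T=np.eye(4);o=np.array(c['orientation']);T[:3,:3]=o if o.shape==(3,3) else R.from_rotvec(o).as_matrix();T[:3,3]=c['position']
    c['T']=T;return c
def rays(c,px):
    K=np.array(c['intrinsics']);px=np.atleast_2d(px).astype(float)
    d=np.c_[(px[:,0]-K[0,2])/K[0,0],(px[:,1]-K[1,2])/K[1,1]];u=d.copy()
    for _ in range(20):u=d/(1+c['k1']*(u**2).sum(1,keepdims=True))
    return np.c_[u,np.ones(len(u))]
def plane(c,px,z):
    d=rays(c,px)@c['T'][:3,:3].T;o=c['T'][:3,3]
    return o+d*((z-o[2])/d[:,2])[:,None]
def cloud(c):
    h,w=c['z_map'].shape;g=np.stack(np.meshgrid(np.arange(w),np.arange(h)),-1).reshape(-1,2)
    r=rays(c,g)*c['z_map'].reshape(-1,1)
    return (r@c['T'][:3,:3].T+c['T'][:3,3]).reshape(h,w,3)
E
python3 - <<'E'
from h import *
a=cap('scene');b=cap('side');w=cap('wrist')
for n,c in zip(('scene','side','wrist'),(a,b,w)):
    cv2.imwrite(f'pics/{n}0.png',c['image']);print(n,c['T'].round(3).tolist(),np.array(c['intrinsics']).tolist(),c['k1'],np.array(c.get('orientation',0)).shape)
cv2.imwrite('pics/a0.png',cv2.resize(a['image'],(800,600)))
cv2.imwrite('pics/b0.png',cv2.resize(b['image'],(800,600)))
print(manip.state())
E
```

```text
pics
scene [[0.3, 0.674, -0.675, 1.185], [0.954, -0.223, 0.201, -0.355], [-0.015, -0.704, -0.71, 0.788], [0.0, 0.0, 0.0, 1.0]] [[440.6057739655642, 0.0, 255.86159967413565], [0.0, 440.6057739655642, 193.54963019415553], [0.0, 0.0, 1.0]] -0.06813956384627645 (3,)
side [[0.822, -0.332, 0.462, -0.136], [-0.569, -0.503, 0.651, -1.03], [0.016, -0.798, -0.603, 0.9], [0.0, 0.0, 0.0, 1.0]] [[456.3311906604788, 0.0, 260.6002948638928], [0.0, 456.3311906604788, 194.14721815688787], [0.0, 0.0, 1.0]] -0.028692679041992717 (3,)
wrist [[0.245, 0.924, 0.295, 0.086], [0.97, -0.232, -0.077, 0.673], [-0.003, 0.305, -0.952, 0.384], [0.0, 0.0, 0.0, 1.0]] [[324.3680156503762, 0.0, 256.430235981922], [0.0, 324.3680156503762, 191.7398105673206], [0.0, 0.0, 1.0]] -0.09144759293599918 ()
{'clock': 0.15, 'joint_pos': array([ 1.28811215e+00,  2.64559994e-01,  1.60503491e+00,  1.63957136e-05,
        1.27370876e+00, -3.69033911e-02]), 'joint_velocities': array([ 0.00018995, -0.00239908, -0.00464908, -0.00066452,  0.00133605,
       -0.00204717]), 'tau': array([-1.00423069e-03, -5.02841878e+01, -3.57470870e+01,  7.28035346e-02,
        2.48219934e-02, -8.36163326e-05]), 'tool_pos': array([0.16408429, 0.65419404, 0.23770129]), 'tcp_rot': array([-3.85072646e-01, -3.11761266e+00,  2.64924648e-03]), 'contact_force': array([-0.3330159 , -1.19143007, -0.53304931]), 'moment': array([ 0.00068513,  0.00126223, -0.01951168]), 'grasp_force': 0.0, 'gripper_width': 0.08790261981574568}
```

View pics/a0.png

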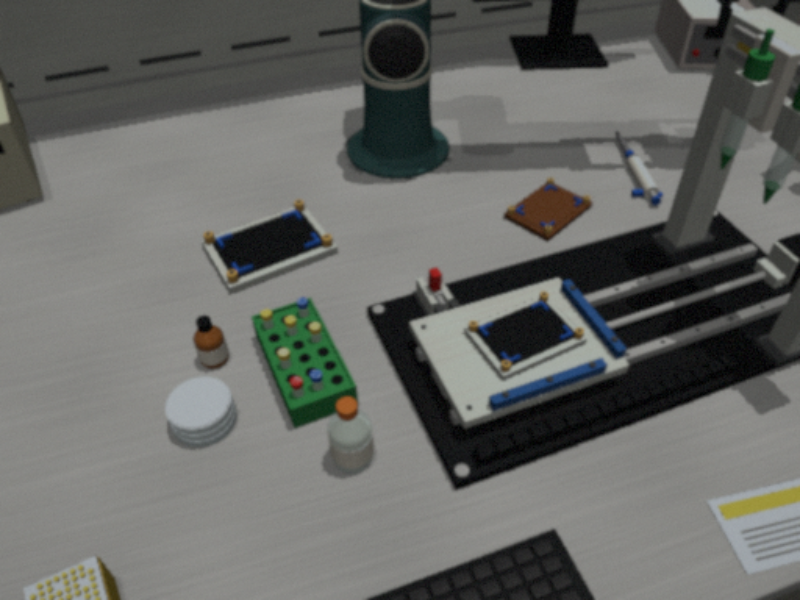

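View pics/b0.png

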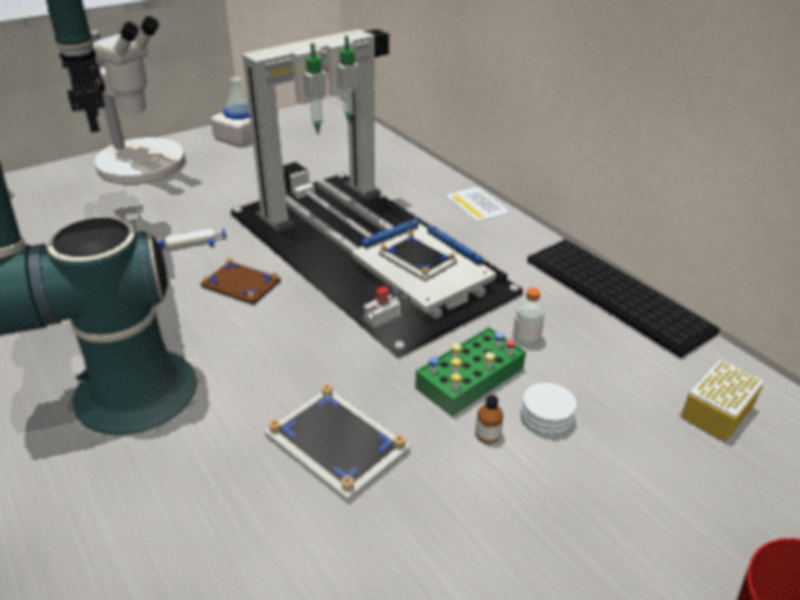

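Scene picture: three look-alikes are visible. There is a large silver one on the bench at (270,245), a brown one on the bench at (548,208), and a small silver one on the deck at (528,335). The small silver one fits, being not brown, the smaller of its colour, and on the deck. The red grip is at (435,280), the fence at (593,318) and the side stop at (548,384). In the side picture the same holder is at (418,252) and the grip at (382,296).

```bash
cat >> h.py <<'E'
def mask(c,col):
    h=cv2.cvtColor(cv2.GaussianBlur(c['image'],(3,3),0),cv2.COLOR_BGR2HSV)
    H,S,V=h[...,0].astype(int),h[...,1],h[...,2]
    if col=='red':m=((H<6)|(H>173))&(S>150)&(V>60)
    if col=='blue':m=(H>100)&(H<125)&(S>120)&(V>50)
    if col=='brass':m=(H>8)&(H<28)&(S>90)&(V>80)
    return m.astype(np.uint8)
def blobs(c,col,amin=8):
    m=mask(c,col);cs,_=cv2.findContours(m,cv2.RETR_EXTERNAL,cv2.CHAIN_APPROX_NONE)
    return sorted([k for k in cs if cv2.contourArea(k)>=amin],key=cv2.contourArea,reverse=True)
def tri(obs):  # [(c,px)...] -> point, residual
    A=np.zeros((3,3));b=np.zeros(3);L=[]
    for c,p in obs:
        d=(rays(c,p)@c['T'][:3,:3].T)[0];d/=np.linalg.norm(d);P=np.eye(3)-np.outer(d,d);o=c['T'][:3,3]
        A+=P;b+=P@o;L.append((P,o))
    x=np.linalg.solve(A,b);return x,[np.linalg.norm(P@(x-o)) for P,o in L]
E
python3 - <<'E'
from h import *
for n in('scene','side'):
    c=cap(n);X=cloud(c)
    for col in('red','blue'):
        for k in blobs(c,col,15)[:8]:
            m=np.zeros(c['z_map'].shape,np.uint8);cv2.drawContours(m,[k],-1,1,-1)
            p=X[(m>0)&(c['z_map']>0)];r=cv2.minAreaRect(k)
            print(n,col,np.round(r[0]),np.round(r[1]),np.round(np.median(p,0),3) if len(p) else None)
E
```

```text
scene red [278. 178.] [13.  5.] [ 0.481 -0.091  0.082]
scene red [188. 245.] [8. 4.] [ 0.597 -0.33   0.066]
scene blue [350. 245.] [ 8. 76.] [ 0.711 -0.018  0.078]
scene blue [380. 202.] [60.  8.] [0.621 0.099 0.078]
scene blue [199. 154.] [ 8. 11.] [ 0.268 -0.235  0.022]
scene blue [154. 171.] [13.  6.] [ 0.296 -0.365  0.023]
scene blue [361. 213.] [8. 8.] [0.64  0.049 0.077]
scene blue [202. 240.] [8. 6.] [ 0.593 -0.301  0.066]
scene blue [326. 228.] [13.  5.] [ 0.652 -0.042  0.077]
scene blue [143. 153.] [ 6. 10.] [ 0.209 -0.388  0.022]
side red [492. 364.] [38. 38.] [ 0.537 -0.887  0.12 ]
side red [244. 185.] [5. 6.] [ 0.471 -0.089  0.088]
side blue [246. 149.] [ 5. 32.] [0.602 0.096 0.077]
side blue [291. 156.] [39.  3.] [ 0.701 -0.032  0.078]
side blue [150.  73.] [15.  4.] [0.592 0.889 0.08 ]
```

```bash
python3 - <<'E'
from h import *
def rv(a): # tool down, tool x at angle a
    x=np.array([np.cos(a),np.sin(a),0]);z=np.array([0,0,-1.]);return R.from_matrix(np.c_[x,np.cross(z,x),z]).as_rotvec()
print(rv(np.pi), inverse_kinematics([.58,-.08,.25],rv(np.pi)),inverse_kinematics([.58,-.08,.25],rv(0)))
manip.move_pose([.12,.40,.3],manip.state()['tcp_rot']);print(manip.state()['joint_pos'].round(2))
manip.move_pose([.42,-.05,.3],rv(np.pi))
for i,p in enumerate([[.56,-.10,.25],[.56,.06,.25]]):
    manip.move_pose(p,rv(np.pi));manip.dwell(.3);c=cap('wrist');cv2.imwrite(f'pics/w{i+1}.png',c['image'])
    import pickle;pickle.dump(c,open(f'w{i+1}.pkl','wb'))
    cv2.imwrite(f'pics/w{i+1}b.png',cv2.resize(c['image'],(800,600),interpolation=cv2.INTER_CUBIC))
    X=cloud(c)
    for col in('red','blue','brass'):
        for k in blobs(c,col,25)[:9]:
            m=np.zeros(c['z_map'].shape,np.uint8);cv2.drawContours(m,[k],-1,1,-1)
            p=X[(m>0)&(c['z_map']>0)];r=cv2.minAreaRect(k)
            print(i,col,np.round(r[0]),np.round(r[1]),round(r[2]),np.round(np.median(p,0),3) if len(p) else None)
s=manip.state();print(s['clock'],s['tool_pos'],s['contact_force'])
E
```

```text
[1.92367069e-16 3.14159265e+00 0.00000000e+00] [-0.17960739  0.08871364  1.78736287  0.          1.26551615 -1.75040372] [-1.79607395e-01  8.87136382e-02  1.78736287e+00 -4.44089210e-16
  1.26551615e+00  1.39118893e+00]
[ 1.22 -0.27  2.03  0.    1.39 -0.11]
0 red [270.  79.] [20. 16.] 90 [ 0.471 -0.088  0.09 ]
0 red [ 59. 195.] [13.  9.] 72 [ 0.59  -0.321  0.067]
0 blue [437. 216.] [ 20. 129.] 6 [0.607 0.096 0.08 ]
0 blue [307. 291.] [18. 97.] 86 [ 0.703 -0.044  0.08 ]
0 blue [67. 58.] [16. 18.] 90 [ 0.447 -0.288  0.068]
0 blue [386. 189.] [18. 20.] 85 [0.574 0.039 0.079]
0 blue [299. 200.] [15. 26.] 43 [ 0.59  -0.058  0.08 ]
0 blue [391. 239.] [14. 24.] 43 [0.637 0.049 0.08 ]
0 blue [309. 250.] [16. 20.] 90 [ 0.654 -0.047  0.08 ]
0 blue [ 81. 191.] [14.  8.] 54 [ 0.585 -0.293  0.067]
0 brass [369. 371.] [ 14. 285.] 86 [ 0.541 -0.071  0.343]
0 brass [460. 317.] [53. 14.] 89 [ 0.532 -0.049  0.336]
0 brass [ 52. 317.] [14. 53.] 1 [ 0.532 -0.151  0.336]
0 brass [401. 175.] [14. 12.] 45 [0.562 0.046 0.086]
0 brass [ 87. 285.] [ 8. 23.] 45 [ 0.674 -0.279  0.115]
0 brass [285. 195.] [14. 1
[... 269 characters left out ...]
8. 118.] 87 [0.7   0.009 0.08 ]
1 blue [297. 217.] [132.  15.] 88 [0.607 0.099 0.08 ]
1 blue [151. 204.] [18. 20.] 79 [ 0.59  -0.058  0.08 ]
1 blue [244. 237.] [18. 20.] 79 [0.638 0.049 0.08 ]
1 blue [235. 186.] [26. 14.] 29 [0.574 0.038 0.08 ]
1 blue [172. 254.] [5. 7.] 90 [ 0.654 -0.034  0.08 ]
1 brass [369. 371.] [ 14. 285.] 86 [0.541 0.087 0.341]
1 brass [460. 317.] [53. 14.] 88 [0.533 0.109 0.334]
1 brass [ 53. 318.] [53. 14.] 90 [0.533 0.007 0.334]
1 brass [246. 175.] [14. 13.] 90 [0.562 0.048 0.086]
1 brass [132. 196.] [13. 13.] 90 [ 0.583 -0.07   0.086]
1 brass [262. 246.] [13. 11.] 90 [0.641 0.062 0.086]
5.2917 [0.56013739 0.05883328 0.2499517 ] [-0.33387147  0.28484363 -0.07851475]
```

View pics/w1b.png

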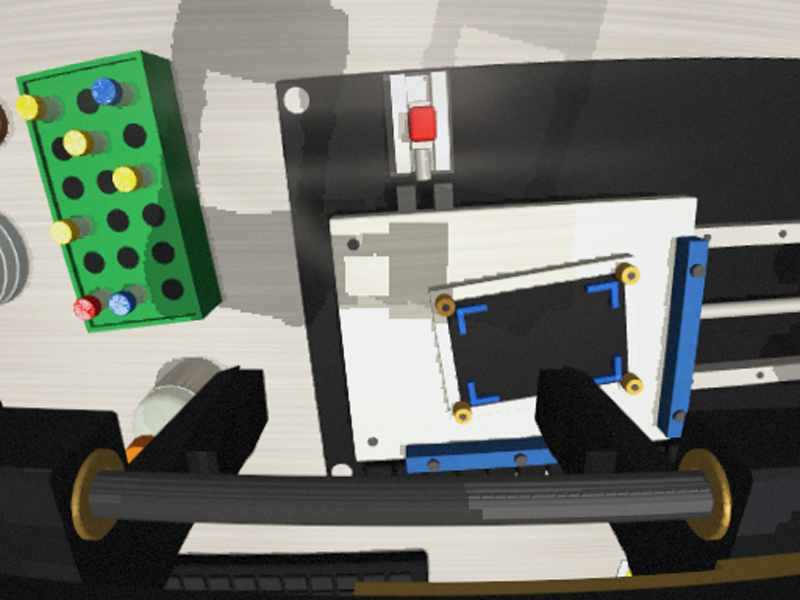

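The enlarged wrist view confirms it: the small silver holder lies on the deck with screws at (445,305), (628,275), (632,383) and (462,412). It is askew, short of the fence at (683,335) and the side stop at (478,458). The red grip is at (423,124), with its bolt at (423,165) and the lugs at (407,198) and (443,198).

```bash
cat > meas.py <<'E'
from h import *
def rects(c,ztop=.080,col='blue',amin=250):
    X=cloud(c);out=[]
    for k in blobs(c,col,amin):
        m=np.zeros(c['z_map'].shape,np.uint8);cv2.drawContours(m,[k],-1,1,-1)
        p=X[(m>0)&(c['z_map']>0)];q=p[abs(p[:,2]-ztop)<.004]
        if len(q)<60:continue
        r=cv2.minAreaRect((q[:,:2]*1000).astype(np.float32));B=cv2.boxPoints(r)
        out.append((r,B,np.median(q[:,2])))
    return out
E
python3 - <<'E'
from meas import *
import pickle
W=[pickle.load(open(f'w{i}.pkl','rb')) for i in(1,2)]
for c in W:
    for r,B,z in rects(c):print(np.round(r[0],1),np.round(r[1],1),round(r[2],2),z.round(4),B.round(1).tolist())
    X=cloud(c);m=(abs(X[...,2]-.062)<.003)&(c['z_map']>0)&(X[...,0]>.4)&(X[...,0]<.72)&(abs(X[...,1]+.02)<.2)
    n,l,st,_=cv2.connectedComponentsWithStats(m.astype(np.uint8));i=1+np.argmax(st[1:,4]);p=X[l==i]
    r=cv2.minAreaRect((p[:,:2]*1000).astype(np.float32));print('deck',r,np.median(p[:,2]))
    for k in blobs(c,'red',25)[:1]:
        mm=np.zeros(c['z_map'].shape,np.uint8);cv2.drawContours(mm,[k],-1,1,-1);p=X[mm>0];q=p[abs(p[:,2]-.09)<.004]
        print('red',q.min(0).round(4),q.max(0).round(4),cv2.minAreaRect((q[:,:2]*1000).astype(np.float32)))
def cen(c,col,z,box):
    o=[]
    for k in blobs(c,col,25):
        M=cv2.moments(k);p=[M['m10']/M['m00'],M['m01']/M['m00']];w=plane(c,p,z)[0]
        if box[0]<w[0]<box[1] and box[2]<w[1]<box[3]:o.append((p,w))
    return sorted(o,key=lambda t:(t[1][1]>0,t[1][0]))
a,b=[cen(c,'brass',.086,(.5,.7,-.12,.12)) for c in W]
print([np.round(t[1],4).tolist() for t in a],[np.round(t[1],4).tolist() for t in b])
for t in a:
    u=min(b,key=lambda u:np.linalg.norm(u[1]-t[1]))
    if np.linalg.norm(u[1]-t[1])<.01: print('screw',*tri([(W[0],t[0]),(W[1],u[0])]))
sc=cap('scene')
a,b,d=[cen(c,'red',.085,(.43,.52,-.13,-.05)) for c in(*W,sc)]
print('grip',tri([(W[0],a[0][0]),(W[1],b[0][0])]),tri([(W[0],a[0][0]),(sc,d[0][0])]))
E
```

```text
[615.2  99.6] [149.3  15.4] 3.63 0.0801 [[540.2000122070312, 102.5], [541.2000122070312, 87.19999694824219], [690.2000122070312, 96.5999984741211], [689.2000122070312, 112.0]]
[706.6 -40.8] [ 16.1 112.2] 3.54 0.0802 [[695.0999755859375, 14.699999809265137], [702.0999755859375, -97.30000305175781], [718.0999755859375, -96.30000305175781], [711.2000122070312, 15.699999809265137]]
deck ((608.0845336914062, -18.70416259765625), (206.91421508789062, 249.9132080078125), 3.742950916290283) 0.06226468708161648
red [ 0.4623 -0.0953  0.0872] [ 0.4799 -0.0807  0.0922] ((471.12664794921875, -88.02217102050781), (17.590198516845703, 14.570210456848145), 0.3972974717617035)
[703.1   5. ] [ 16.3 136. ] 3.89 0.0803 [[690.4000244140625, 72.30000305175781], [699.5999755859375, -63.5], [715.9000244140625, -62.400001525878906], [706.7000122070312, 73.4000015258789]]
[614.8 100.2] [150.   14.3] 3.8 0.0803 [[539.5, 102.4000015258789], [540.4000244140625, 88.0999984741211], [690.0999755859375, 98.0999984741211], [689.0999755859375, 112.30000305175781]]
deck ((606.0162353515625, -18.994110107421875), (262.5
[... 298 characters left out ...]
, 0.086], [0.6411, 0.0604, 0.086]] [[0.5829, -0.0701, 0.086], [0.562, 0.0482, 0.086], [0.641, 0.0628, 0.086]]
screw [ 0.58431127 -0.07168494  0.08211822] [np.float64(0.00011051263258151668), np.float64(0.00011051263258155118)]
screw [0.56299158 0.04809649 0.08153559] [np.float64(0.00017120076504475575), np.float64(0.00017120076504492296)]
screw [0.64358478 0.06290314 0.08114017] [np.float64(6.358058359001679e-05), np.float64(6.358058359009656e-05)]
grip (array([ 0.47094232, -0.08783583,  0.07892724]), [np.float64(8.524286098709719e-06), np.float64(8.524286098582664e-06)]) (array([ 0.47090614, -0.08739894,  0.0738974 ]), [np.float64(0.00025991660793183135), np.float64(0.0002599166079319354)])
```

```bash
cat >> h.py <<'E'
yaw=np.radians(3.7);ux=np.array([np.cos(yaw),np.sin(yaw),0]);uy=np.array([-np.sin(yaw),np.cos(yaw),0])
def rv(a):
    x=np.array([np.cos(a),np.sin(a),0]);z=np.array([0,0,-1.]);return R.from_matrix(np.c_[x,np.cross(z,x),z]).as_rotvec()
def P(u,v,z): return ux*u/1000+uy*v/1000+np.array([0,0,z])
def F():
    manip.dwell(.05);f=[]
    for _ in range(3): manip.dwell(.02);f.append(manip.state()['contact_force'])
    f=np.mean(f,0);return np.array([f@ux,f@uy,f[2]])
def uvz():
    p=manip.state()['tool_pos'];return np.array([p@ux*1000,p@uy*1000,p[2]*1000])
E
python3 - <<'E'
from h import *
q=rv(np.pi+yaw)
g=np.array([.4709,-.0876,0]);u,v=g@ux*1000,g@uy*1000;print(u,v)
manip.move_pose(P(u,v,.17),q);manip.set_gripper(.05,25)
manip.move_linear(P(u,v,.066),.1);f0=F();print(uvz(),f0)
manip.set_gripper(0.0,25);print(manip.state()['gripper_width'],manip.state()['grasp_force'],F()-f0)
s=uvz();d=0
manip.move_linear(P(s[0]+14,v,.066),.05);print(uvz(),F()-f0)
for d in np.arange(15,30,1.):
    manip.move_linear(P(s[0]+d,v,.066),.03);f=F()-f0;print(d,uvz().round(2),f.round(1))
    if f[0]<-9:break
print(manip.state()['clock'])
E
```

```text
464.26543444141 -117.80567211696079
[ 464.99807848 -118.04203316   66.83704154] [0.19775197 0.16259787 0.30362565]
0.01563915963575211 25.00016808975488 [0.24056878 1.78978059 1.1841478 ]
[ 478.93715592 -117.52614285   66.05368572] [ 2.05060744  4.07615142 -0.16108005]
15.0 [ 478.93 -117.55   65.97] [-1.6  5.1  2.7]
16.0 [ 479.7  -117.54   65.99] [-1.6  5.   3.5]
17.0 [ 480.63 -117.54   66.01] [-3.   5.2  3.4]
18.0 [ 481.61 -117.55   66.  ] [-2.   4.7  3.4]
19.0 [ 481.95 -117.55   65.97] [-4.   4.9  6.1]
20.0 [ 481.97 -117.55   65.93] [-7.8  4.7  8.9]
21.0 [ 481.98 -117.55   65.87] [-10.9   3.9  11.2]
11.8167
```

```bash
python3 - <<'E'
from h import *
import pickle
q=rv(np.pi+yaw)
for d in (22.,23.):
    manip.move_linear(P(465+d,-117.8,.066),.03)
print(uvz(),F())
manip.set_gripper(.05);manip.dwell(.1)
s=uvz();manip.move_linear(P(s[0],s[1],.17),.2)
manip.move_pose(P(545,-90,.25),q);manip.dwell(.3)
c=cap('wrist');pickle.dump(c,open('w3.pkl','wb'));print(manip.state()['clock'])
X=cloud(c);k=[k for k in blobs(c,'red',60)]
for k in k[:3]:
    M=cv2.moments(k);p=plane(c,[M['m10']/M['m00'],M['m01']/M['m00']],.088)[0];print(p, p@ux,p@uy,M['m10']/M['m00'],M['m01']/M['m00'])
x,y=int(M['m10']/M['m00']),int(M['m01']/M['m00'])
cv2.imwrite('pics/w3.png',cv2.resize(c['image'][0:225,150:450],(800,600),interpolation=cv2.INTER_CUBIC))
E
```

```text
[ 482.14320309 -117.55678428   65.76257769] [-18.12712797   2.83229087  19.17083215]
14.6833
[ 0.48827696 -0.08630699  0.088     ] 0.4816896105169727 -0.11763673226076271 227.17713638936047 109.91850594227505
[ 0.58272359 -0.30764086  0.088     ] 0.5616561976316414 -0.34460412119537204 15.408251900108576 192.69489685124861
```

View pics/w3.png

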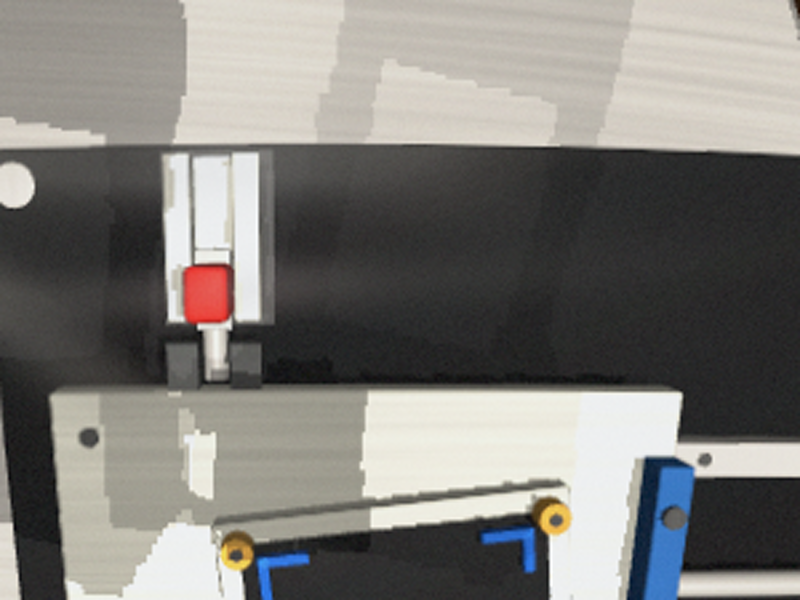

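The grip at (208,294) has moved forward and the bolt at (215,350) sits between the lugs at (183,362) and (247,362). The lock is home against its end stop, which held at 18 N. Next I push the holder in x.

```bash
python3 - <<'E'
from h import *
q=rv(np.pi+yaw)
manip.set_gripper(.07)
manip.move_pose(P(530,-42,.13),q);manip.dwell(.2);f0=F()
manip.move_linear(P(530,-42,.066),.08);f=F()-f0;print(uvz(),f.round(1))
assert abs(f[2])<5
manip.move_linear(P(570,-42,.066),.05);print(uvz(),(F()-f0).round(1))
for u in np.arange(572,600,1.):
    manip.move_linear(P(u,-42,.066),.03);f=F()-f0;print(u,uvz().round(2),f.round(1))
    if f[0]<-7:break
s=uvz();print(manip.state()['clock'])
manip.move_linear(P(s[0]-15,-42,.066),.08);manip.move_linear(P(s[0]-15,-42,.13),.2)
print(inverse_kinematics(P(644,-140,.2),rv(yaw-np.pi/2)))
manip.move_pose(P(630,-150,.25),q);manip.dwell(.3)
import pickle;c=cap('wrist');pickle.dump(c,open('w4.pkl','wb'));print(manip.state()['clock'])
cv2.imwrite('pics/w4.png',cv2.resize(c['image'],(800,600),interpolation=cv2.INTER_CUBIC))
for k in blobs(c,'brass',25):
    M=cv2.moments(k);p=plane(c,[M['m10']/M['m00'],M['m01']/M['m00']],.085)[0];print((p@ux*1000).round(1),(p@uy*1000).round(1))
E
```

```text
[530.72829489 -42.06289222  66.76168467] [-0.3 -0.3  0.2]
[570.23528452 -42.04863858  65.99899585] [-0.4 -0.2 -0.2]
572.0 [571.89 -42.02  65.98] [-1.  -0.2  0.3]
573.0 [572.79 -41.99  65.89] [-2.2 -0.1  1.2]
574.0 [574.13 -41.97  65.95] [-1.3  0.1 -0.7]
575.0 [575.12 -41.97  65.97] [-0.7 -0.2 -0.3]
576.0 [576.12 -42.04  66.02] [-1.4 -0.3 -0.2]
577.0 [577.1  -42.03  66.03] [-1.8 -0.2  0.4]
578.0 [578.13 -42.02  66.02] [-1.3 -0.3  0.2]
579.0 [579.11 -41.98  65.99] [-1.2  0.2  0.2]
580.0 [580.08 -42.    65.99] [-0.8 -0.   0.7]
581.0 [581.12 -42.    66.01] [-0.9  0.   0. ]
582.0 [582.11 -42.01  66.02] [-1.1  0.1  0.1]
583.0 [583.09 -42.03  66.  ] [-1.3  0.3 -0.1]
584.0 [584.11 -42.01  66.02] [-1.8  0.1  0.1]
585.0 [585.1  -41.99  66.02] [-1.4  0.1  0.4]
586.0 [586.01 -41.99  66.  ] [-1.4 -0.   0.2]
587.0 [586.09 -41.99  65.88] [-5.1 -0.6  2.4]
588.0 [586.15 -42.02  65.75] [-7.8 -0.9  4.7]
24.1
None
26.0
676.3 -336.3
815.5 59.2
815.5 -358.5
604.4 -110.6
685.0 -110.9
604.3 10.7
685.4 10.6
516.9 -347.8
489.8 -297.1
```

View pics/w4.png

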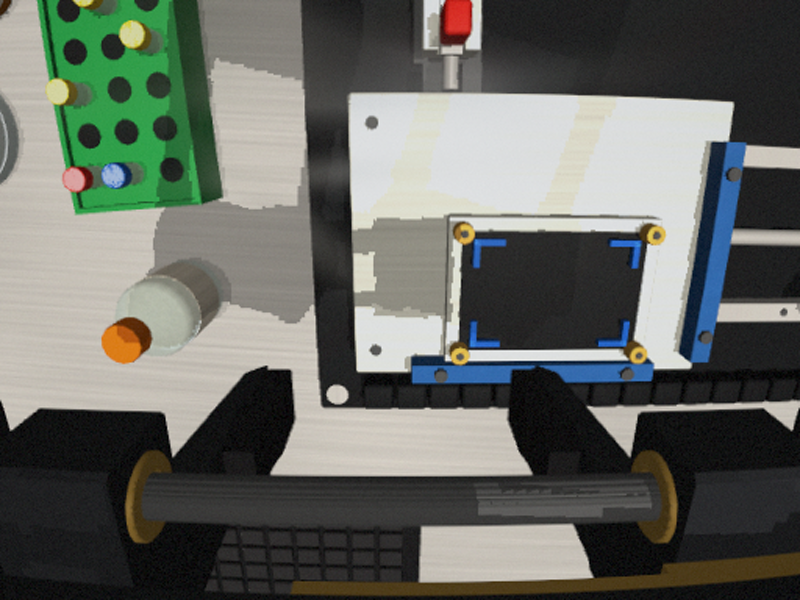

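The holder is square against the side stop, with screws at (463,233), (655,234), (460,354) and (637,354). It is about 33 mm short of the fence at (715,255). Next is the y push, with the tool turned 90°.

```bash
python3 - <<'E'
from h import *
q=rv(yaw+np.pi/2)
print(inverse_kinematics(P(644,-142,.2),q))
manip.set_gripper(.04)
manip.move_pose(P(644,-142,.2),q)
manip.move_linear(P(644,-142,.066),.1);manip.dwell(.3);f0=np.mean([F() for _ in range(4)],0);print(uvz(),f0.round(1),manip.state()['clock'])
np.save('f0.npy',f0)
manip.move_linear(P(644,-131,.066),.05)
manip.move_linear(P(645,-103,.066),.03);print(uvz(),(F()-f0).round(1))
for v in np.arange(-102,-80,1.):
    manip.move_linear(P(645,v,.066),.02);f=F()-f0;print(v,uvz().round(2),f.round(1))
    if f[1]<-5:break
print(manip.state()['clock'])
import pickle;c=cap('wrist');pickle.dump(c,open('w5.pkl','wb'))
cv2.imwrite('pics/w5.png',cv2.resize(c['image'],(800,600),interpolation=cv2.INTER_CUBIC))
for k in blobs(c,'brass',25):
    M=cv2.moments(k);p=plane(c,[M['m10']/M['m00'],M['m01']/M['m00']],.085)[0];print((p@ux*1000).round(1),(p@uy*1000).round(1))
E
```

```text
[-1.90213628e-01  2.60183818e-01  1.68107057e+00 -4.44089210e-16
  1.20033827e+00 -2.54790811e-01]
[ 643.93956283 -141.97666313   65.91831582] [-0.  -0.2 -0.1] 30.2167
[ 645.3028865  -102.63471176   66.01650299] [-0.2  0.1  0.2]
-102.0 [ 645.19 -102.06   66.1 ] [-0.4 -1.  -0. ]
-101.0 [ 645.01 -101.12   66.07] [-0.9 -1.9  0.3]
-100.0 [645.   -99.98  66.05] [-0.4 -1.9  1.1]
-99.0 [645.03 -98.92  66.01] [-0.4 -1.6  0.8]
-98.0 [645.04 -97.93  66.01] [-0.3 -1.8  0.7]
-97.0 [645.01 -96.91  65.97] [ 0.2 -1.3  1. ]
-96.0 [645.02 -96.02  66.  ] [-0.2 -2.6  1.2]
-95.0 [645.05 -95.16  66.04] [ 0.1 -3.3  1. ]
-94.0 [645.15 -94.94  66.06] [ 0.3 -6.1 -0. ]
34.9167
678.9 -156.4
685.4 -74.3
605.6 -74.2
589.4 -123.7
698.3 -123.7
```

View pics/w5.png

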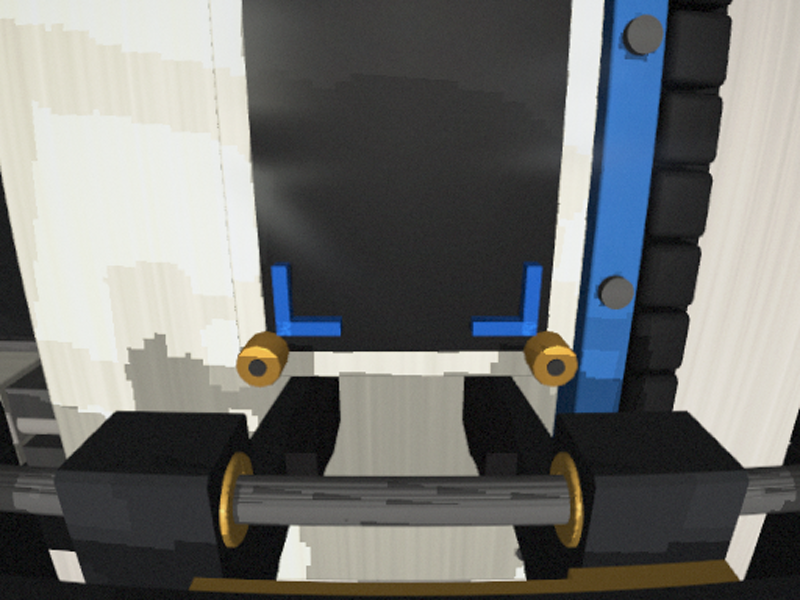

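The wrist view shows both fingers on the holder's near end at (310,380) and (490,380), with its far side along the blue side stop at about x=590. The fence is out of view, but contact shows in the force. Now I ease up to 10 N and check with the fixed cameras.

```bash
python3 - <<'E'
from h import *
f0=np.load('f0.npy');v=-94.0
for _ in range(12):
    f=np.mean([F() for _ in range(3)],0)-f0;print(round(v,2),uvz().round(2),f.round(1))
    e=10+f[1]
    if abs(e)<.5:break
    v+=np.clip(e/4,-.6,.6);manip.move_linear(P(645,v,.066),.02)
manip.dwell(.5);print((np.mean([F() for _ in range(5)],0)-f0).round(2),manip.state()['clock'])
a=cap('scene');b=cap('side')
i=np.hstack([cv2.resize(a['image'][150:285,250:430],(400,300),interpolation=cv2.INTER_CUBIC),cv2.resize(b['image'][110:215,210:350],(400,300),interpolation=cv2.INTER_CUBIC)])
cv2.imwrite('pics/s6.png',i)
print([(np.round([p@ux*1000,p@uy*1000],1)).tolist() for k in blobs(a,'brass',6) for M in [cv2.moments(k)] for p in [plane(a,[M['m10']/M['m00'],M['m01']/M['m00']],.082)[0]] if .55<p[0]<.75 and abs(p[1])<.2])
for r,B,z in rects(a) if 0 else []:pass
E
```

```text
-94.0 [645.16 -94.97  66.06] [-0.1 -5.6 -0. ]
-93.4 [645.11 -94.89  66.01] [ 0.1 -7.8  0.1]
-92.84 [645.17 -94.85  66.06] [ 0.1 -9.  -0.1]
-92.6 [645.16 -94.85  66.07] [ 0.4 -9.6 -0.1]
[ 0.13 -9.72 -0.23] 37.9167
[[688.9, 44.2], [621.5, -37.6], [605.9, 45.3]]
```

View pics/s6.png

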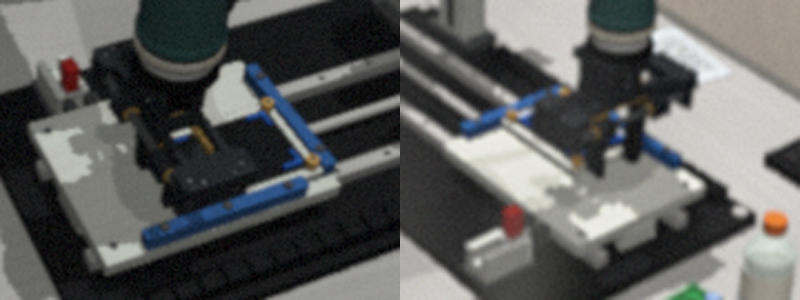

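The holder is seated in the corner. In the left half its screws at (268,104) and (312,160) sit against the fence. Its far side runs along the side stop, the lock is home, and the force is steady at 9.7 N. Handing in.

```bash
python3 -c "
from h import *
print((F()-np.load('f0.npy')).round(1));print(order.close_job())"
```

```text
[  0.2 -10.1  -0. ]
the job is handed in; nothing more can be done
None
```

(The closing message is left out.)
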